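# Light up the sweet-shop display

## Task

Switch on the display light on the sweet counter. First swing the yellow clamp of the battery dock fully shut so that it drives the blue battery cartridge home, then push in the red switch hidden under the front lip of the display step, all the way until it stays in. Leave the sweets, jar and candle standing where they are.

Things in the scene. Friction and masses are not known exactly. Their poses are not given: they have to be found in the camera images.
- display_step: Fixed: sage-green case 120 (x) x 260 (y) x 150 mm high under a wooden board 14 mm thick (z 150-164 mm) bearing three fixed jars 120 mm tall (from x = -24 mm back). Origin: centre of the case's underside on the table; x points away from the robot at yaw 0. Case front at x = -60 mm; the board overhangs it to x = -114 mm. A red mark on the board's front edge shows where the switch is below.
- switch_face (a point): Middle of the red switch pad's outer face (36 mm along y, 20 mm along the slope), 28 mm down the slope from lip_edge, 14 mm proud of the diffuser (6 mm when in). z: push direction, up and away from the robot at 45 degrees; x: down the slope, away from the robot; y: level. Closed fingers pointing along x (tool tilted 45 degrees) can press it from below with their upper side.
- switch (a joint): Push-in of the switch in m: 0 out (off), 0.008 fully in (on). Sliding friction of about 3 N (5 N is enough to push it); no spring, it stays where it is left.
- dock: Fixed cream battery dock, an open-topped cradle 90 (x) x 80 (y) x 45 high mm, 6 mm walls, near the front on the left or the right. Origin: centre of its underside on the table. The clamp is hinged on its -x side (towards the robot at yaw 0). Position and yaw vary; it may have changed sides with sweet_bowl.
- clamp_hinge (a point): Fixed point on the clamp's hinge axis, at dock x = -50, y = 0, z = 56 mm; axes as the dock's. The hinge runs along the dock's y axis.
- clamp (a joint): Clamp angle in rad: 0 upright, negative leans to the dock's -x, pi/2 shut: level over the cradle along the dock's +x. Flat yellow plate 50 mm wide, 105 mm long from the hinge, 8 mm thick, its mid-plane through the hinge axis; a rubber bar inside, 50 mm from the hinge, presses the cartridge. Stiff hinge, stays where left (0.12 N m). About 5 N on its outer face 80 mm from the hinge shuts it.
- clamp_tab (a point): Middle of the clamp's outer face, 85 mm from the hinge. The face turns from facing -x of the dock (open) to facing up, 60 mm above the table (shut).
- cartridge: Blue battery cartridge 68 (x) x 58 (y) x 34 high mm with a brass contact on top, 0.12 kg, lying loose in the dock on the press plate. Origin: centre of its underside, 20 mm above the table at the start, 13 mm when the clamp has driven it home.
- press_plate (a joint): How far the steel plate under the cartridge has been pushed down, in m: 0 up (start), about 0.007 when the clamp is shut; it moves with a friction of 4 N and stays where it is left.
- sweet_bowl: Loose glass bowl of yellow and white sweets, 112 mm across, 50 mm high; origin at the centre of its foot. Stands in front on the side where the dock is not.
- mixed_bowl: Loose glass bowl of mixed sweets, 112 mm across, 50 mm high, at the back left; origin at the centre of its foot.
- tall_jar: Loose lidded glass jar of orange sweets, 100 mm across, 200 mm tall, on the right; origin at the centre of its foot.
- candle: Loose LED candle on a turned dark wooden stand, 96 mm across at the foot, 194 mm tall, at the back right; origin at the centre of its foot.
- lip_edge (a point): Middle of the board's lower front edge (the lip), at step x = -114, y = 0, z = 150 mm; axes as the step's. From here a flat white light diffuser, as wide as the case, slopes at 45 degrees down and back to the case front (x = -60, z = 96 mm), facing down and towards the robot. The switch sits on it.
Mind the look-alikes: they are no part of the job. Leave any green or orange look-alike of the cartridge alone.

How it is judged:
By the outcome, as a careful person would: the job done as asked, in the order asked, and still so for the second after the job is handed in, with the robot touching nothing.
It also fails if it takes over 54 s, if anything falls off the work surface, if the arm or the gripper's body presses on something with over 40 N, if the wrist force passes 120 N, or if a joint passes its speed limit or range.

## Robot

A 6-joint arm with a two-finger parallel gripper is mounted at the origin on the work surface. World frame = base frame: x ahead of the robot, y to its left, z up, the work surface at z = 0. Lengths are in mm, angles in rad, forces in N, time in s.
With the tool pointing down it reaches from about 300 to 1000 mm from the base axis. Payload 5.1 kg.
Tool frame: the origin (TCP) lies midway between the tips of the shut fingers; the grasp point (between the pads) lies 19 mm behind it; z points along the fingers, y is the line along which they close (so a half turn about z gives the same grasp; the last joint's range is limited). The gripper opens to 95 mm and grips with 3 to 60 N. Pads are 20 mm wide; open, the fingers measure 119 mm over their backs; the gripper's body (75 mm by 180 mm) begins 59 mm behind the grasp point.
Start: joints at [1.059, 0.124, 1.65, -0, 1.367, -0.083], TCP at [270.275, 591.131, 176.756] pointing down, gripper open.
Joint ranges: [-2.61, 2.61], [-1.02, 2.33], [0.03, 2.71], [-1.35, 4.49], [0.32, 2.68], [-2.91, 2.91]. Speed limits (rad/s): [2.57, 2.57, 3.14, 3.14, 3.14, 3.14].

## Interface

Orientations are given as a 3x3 rotation matrix whose columns are the frame's x, y, z axes.
In Python, from plant import * gives the robot as it stands. The module is installed in compiled form; this text tells all that it offers.
- The arm moves only by the tool jog_arm, never from a script. Its argument "deltas" is a list of rows, each an object with "linear": the shift along the world's x, y, z each as a share of 0.05 m, from -1 to 1, a list of three; "delta_rot": the turn, a rotation vector about the world's x, y, z each as a share of 8 degrees, from -1 to 1, a list of three; "claw": the closure, from -1 (fully open) to 1 (shut). A call has 1 to 12 rows; each row shifts and turns the commanded pose from where the row before left it; what a row does not reach is not made up. A row lasts 1/8 s, in which the tool goes at most 62.5 mm and 10.7 degrees, less where a joint would pass 70% of its speed; a pose out of reach is approached as far as the arm can. A call with a number of a shift or a turn outside -1 to 1 is refused whole. A call with a gripper value outside its range is refused whole. The fingers move at their own pace and stop on an object; "grip_force" is the grip in N (left out, the last holds). Time passes only in rows, so rows that do not move let the fingers close. It gives the time, the measured TCP pose, the force, the opening and the grip force at its end, in the units of the state.
- read_state(): the state, without advancing time (a new reading comes with each control period).
- get_image(name): name is "side" or "top"; returns a dict with "image" (400x640x3 uint8, blue, green, red), "range_z" (400x640 float32, mm along the optical axis (not along the pixel's ray), 0 where there is no reading), "fx", "fy", "cx", "cy" (pixels), "world_to_cam" (4x4, takes a point from world to camera coordinates). Camera axes: x right, y up, looking along -z (the intrinsics and any distortion apply to the point x, -y, -z); pixel columns grow to the right and rows downward; lengths in mm; the calibration is good to about 2 mm. A picture is of the moment at which its call begins.
- finish_job(): hands the job in; it is judged then, once.
Trained networks look in a picture, given as the dict that the camera call returned (one of the last four; its "shot" number tells which), for a name from the list of things; names that differ only in an ending like _2 or _b are one class to them, and where a whole thing is asked for, a point or a joint stands for the part that bears it (a point fixed in the world has none). Each returns a list of dicts, best first, with "p" (0 to 1); they miss things now and then, are a little off and sometimes report something else, mostly with a low value. They report only what shows in the picture. A call takes as long as a camera call. They do not tell look-alikes from the thing itself.
- spot_in(picture, target): "location" ([x, y, z] in mm, in the coordinates of the camera as it stood for that picture, good to about 4 mm: the middle of the surface that is visible of it).
- masks_of(picture, target): "pixels" (400x640 bool, what is visible of it).
- landmark_of(picture, target): "location" ([x, y, z] in mm, in the coordinates of the camera as it stood for that picture, good to about 4 mm: a listed point, or the origin of a listed thing).
The state is a dict: "time_s": time; "joints": joint angles; "joint_vel": joint speeds; "effort": joint torques, N m; "tcp_pos": TCP position; "tool_rot": TCP orientation; "force": force on the tool from outside, world axes, zero at the start; "moment": the same for the moment, N m; "width": finger opening in mm; "finger_force": force on a finger pad.
Only numpy, scipy, OpenCV 4.12 (cv2) and the standard library are available. Lean on these libraries where they do the work, as an engineer would, in place of code of your own. Each camera call takes 0.05 s, during which the arm holds its last target. There are 200 camera calls.

## Working session

There is one attempt and no reset: what is moved stays moved. The work goes in short steps, Python scripts to look and compute and a tool call to move; the robot and the scene stay as the last step left them, time stands still between calls to the robot, and variables do not carry over. Pictures are saved under pics/ and viewed, at most 10 in all, crops included, and the job is handed in when it is done.

Besides the shell and the picture viewer there is one more tool, called after "Request:" in YAML: its name, and indented under it one key for each argument. jog_arm: Moves the arm, as the interface text tells. Shift numbers are shares of 0.05 m and turn numbers shares of 8 degrees, none past 1 either way. Its arguments: {"type":"object","properties":{"deltas":{"type":"array"},"grip_force":{"type":"number"}},"required":["deltas"]}

```bash
mkdir -p pics
cat > h.py <<'E'
from plant import *
import numpy as np, cv2
def w(p,loc):
    return (np.linalg.inv(np.array(p["world_to_cam"]))@np.r_[loc,1])[:3]
def px(p,W):
    c=np.array(p["world_to_cam"])@np.r_[W,1]
    return (p["cx"]+p["fx"]*c[0]/-c[2], p["cy"]+p["fy"]*(-c[1])/-c[2])
def cloud(p,m):
    v,u=np.nonzero(m&(p["range_z"]>0)); z=p["range_z"][v,u]
    c=np.c_[(u-p["cx"])/p["fx"]*z,-(v-p["cy"])/p["fy"]*z,-z,np.ones(len(z))]
    return (c@np.linalg.inv(np.array(p["world_to_cam"])).T)[:,:3]
E
cat > a.py <<'E'
from h import *
np.set_printoptions(precision=1,suppress=True)
for n in("side","top"):
    p=get_image(n); cv2.imwrite(f"pics/{n}0.png",p["image"])
    print(n,[k for k in p if k not in("image","range_z")])
    for t in["display_step","switch_face","lip_edge","dock","clamp_hinge","clamp_tab","cartridge","sweet_bowl","mixed_bowl","tall_jar","candle"]:
        print(t,[(round(d["p"],2),w(p,d["location"]),np.array(px(p,w(p,d["location"])))) for d in landmark_of(p,t)[:3]])
print(read_state())
E
python3 a.py
```

```text
side ['fx', 'fy', 'cx', 'cy', 'world_to_cam', 'shot']
display_step [(0.62, array([747.8,  77. ,   4.7]), array([353.8, 192.7]))]
switch_face []
lip_edge [(0.6, array([628.4,  64.2, 149.1]), array([325.2, 168.7]))]
dock [(0.68, array([ 400.6, -300.7,    2.5]), array([300.9, 310.7]))]
clamp_hinge [(0.56, array([ 353.1, -283. ,   56. ]), array([279.8, 298.9])), (0.35, array([631.4,  66.6, 154.9]), array([325.8, 166.7]))]
clamp_tab [(0.58, array([ 366.2, -287.2,  142.5]), array([283.4, 276. ]))]
cartridge [(0.86, array([ 421.9, -423.4,    2.7]), array([328.2, 349.1])), (0.85, array([ 532.5, -341.6,   -0.5]), array([353.9, 306.6])), (0.71, array([ 387.8, -172. ,    0.4]), array([280.2, 276.2]))]
sweet_bowl [(0.94, array([398.8, 271.9,  -2.6]), array([244.1, 186.9]))]
mixed_bowl [(0.83, array([650.2, 404.5,  -2.8]), array([295.9, 154.3]))]
tall_jar [(0.67, array([ 561.3, -519.7,    3.6]), array([401.2, 362.8]))]
candle [(0.56, array([ 678.3, -363.1,   -1.8]), array([406. , 294.9]))]
top ['fx', 'fy', 'cx', 'cy', 'world_to_cam', 'shot']
display_step [(0.42, array([ 564.9, -510.9,    1.1]), a
[... 629 characters left out ...]
y([659.9, 411.5,   0. ]), array([172.3, 188.5]))]
tall_jar [(0.7, array([ 563.3, -509.9,    3. ]), array([467.4, 214.1]))]
candle [(0.61, array([ 681.7, -357.9,   -1. ]), array([415.9, 178.4])), (0.35, array([ 369. , -282.2,  142. ]), array([406.7, 276. ]))]
{'time_s': 1.2, 'joints': array([ 1.1,  0.1,  1.7, -0. ,  1.4, -0.1]), 'joint_vel': array([-0.,  0., -0., -0., -0., -0.]), 'effort': array([ -0. , -41.8, -36. ,   0.1,   0. ,  -0. ]), 'tcp_pos': array([270.3, 591.1, 176.8]), 'tool_rot': array([[-0.9,  0.4, -0. ],
       [ 0.4,  0.9, -0. ],
       [ 0. , -0. , -1. ]]), 'force': array([ 0.4, -1. ,  0.5]), 'moment': array([ 0.1, -0.1,  0. ]), 'finger_force': 0.0, 'width': 94.91472746576633}
```

Run:
```python
import cv2,numpy as np
t=cv2.imread("pics/top0.png");s=cv2.imread("pics/side0.png")
cv2.imwrite("pics/crop1.png",np.hstack([cv2.resize(t[130:330,140:500],None,fx=1.1,fy=1.5)[:, :396],cv2.resize(s[130:400,200:450],(400,300))]) if 0 else cv2.resize(t[130:330,150:480],(792,480)))
cv2.imwrite("pics/crop2.png",cv2.resize(s[120:390,200:460],(560,582)))
```

```text
(no output)
```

View pics/crop1.png

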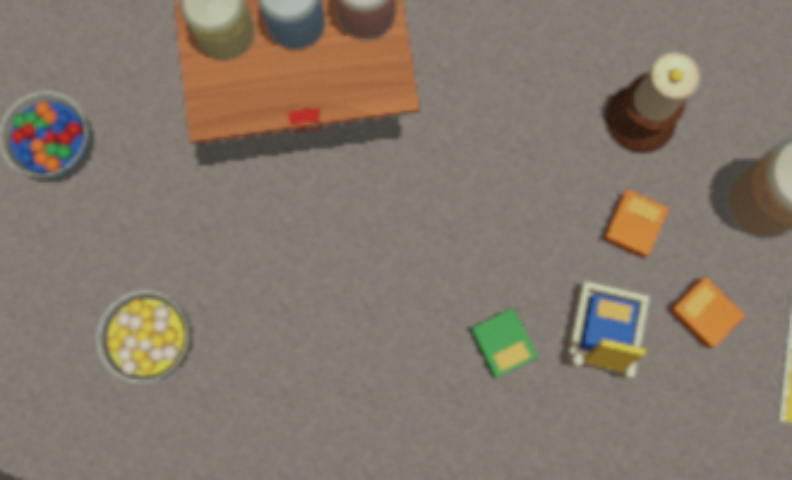

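View pics/crop2.png

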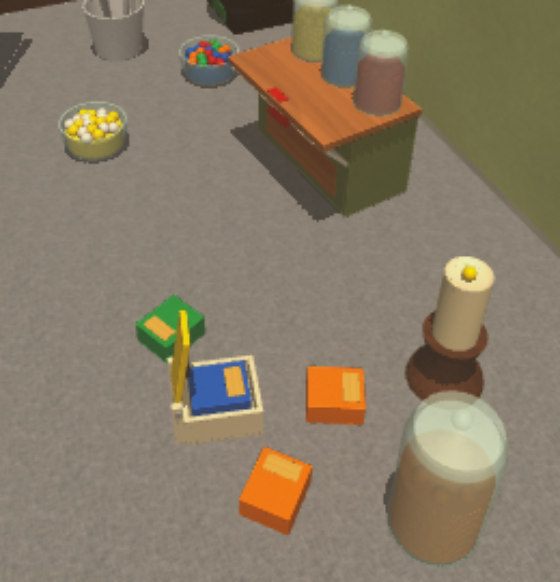

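The top crop shows the dock with the blue cartridge and yellow clamp at (610,325), which is about (405,265) in the full image. The look-alikes are green at (505,343) and orange at (637,222) and (708,312); only the blue one lies in the cream dock under the clamp, and both views show that clearly. The red mark is at crop (304,116). Next I'll refine the yaws.

```bash
cat > b.py <<'E'
from h import *
np.set_printoptions(precision=2,suppress=True)
for n in("top","side"):
    p=get_image(n); hsv=cv2.cvtColor(p["image"],cv2.COLOR_BGR2HSV)
    full=cloud(p,np.ones((400,640),bool))
    b=full[(abs(full[:,2]-164)<6)&(full[:,0]>580)&(full[:,0]<720)&(abs(full[:,1]-65)<150)]
    # front edge: min x per y bin
    e=[]
    for y in range(-40,170,8):
        q=b[abs(b[:,1]-y)<4]
        if len(q)>3: e.append((y,q[:,0].min()))
    e=np.array(e); f=np.polyfit(e[:,0],e[:,1],1); print(n,"edge x=",f,"yaw",-np.degrees(np.arctan(f[0])),"res",np.std(e[:,1]-np.polyval(f,e[:,0])),"yrange",b[:,1].min(),b[:,1].max())
    red=((hsv[...,0]<5)|(hsv[...,0]>174))&(hsv[...,1]>150)
    c=cloud(p,red); c=c[(abs(c[:,1]-65)<80)&(c[:,0]>560)&(c[:,0]<720)]
    for lo,hi in((150,175),(90,150)):
        q=c[(c[:,2]>lo)&(c[:,2]<hi)]; print("red",lo,len(q),q.mean(0) if len(q) else"",q.min(0) if len(q) else"",q.max(0) if len(q) else"")
    yel=(hsv[...,0]>20)&(hsv[...,0]<35)&(hsv[...,1]>180)
    c=cloud(p,yel); c=c[(np.hypot(c[:,0]-365,c[:,1]+285)<80)]
    print("clamp",len(c),c.mean(0),c.min(0),c.max(0)); t=c[c[:,2]>c[:,2].max()-10]; print(" top",t.mean(0),cv2.minAreaRect(t[:,:2].astype(np.float32)))
    blu=(hsv[...,0]>100)&(hsv[...,0]<130)&(hsv[...,1]>130)
    c=cloud(p,blu); c=c[(np.hypot(c[:,0]-405,c[:,1]+298)<70)&(c[:,2]>47)]; print("blue",c.mean(0),cv2.minAreaRect(c[:,:2].astype(np.float32)))
    d=full[(np.hypot(full[:,0]-405,full[:,1]+298)<75)&(full[:,2]>38)&(full[:,2]<50)]; print("dock",cv2.minAreaRect(d[:,:2].astype(np.float32)))
E
python3 b.py
```

```text
top edge x= [ -0.13 641.17] yaw 7.434919988407957 res 0.4807454010523815 yrange -63.11630970056767 214.7007448016072
red 150 58 [643.03  68.81 166.12] [635.13  53.72 161.74] [651.07  84.74 172.6 ]
red 90 0   
clamp 66 [ 362.91 -280.1   112.82] [ 352.57 -300.98   74.98] [ 372.06 -259.4   152.26]
 top [ 366.72 -284.41  145.13] ((366.02838134765625, -285.0242919921875), (30.85260772705078, 2.1649484634399414), 74.38011932373047)
blue [ 402.62 -288.04   54.7 ] ((405.33282470703125, -293.61358642578125), (57.203712463378906, 65.20257568359375), 76.26777648925781)
dock ((401.10394287109375, -292.0624084472656), (80.96076202392578, 101.23746490478516), 75.80517578125)
side edge x= [ -0.13 638.72] yaw 7.51554892128606 res 0.7883813831238636 yrange -70.15970364606301 208.26772626683294
red 150 27 [641.44  66.65 164.18] [635.33  52.08 161.02] [650.87  83.52 166.93]
red 90 32 [640.44  61.38 129.03] [635.06  47.26 118.17] [651.67  81.5  134.85]
clamp 217 [ 361.57 -297.38  124.27] [ 347.99 -315.18   63.25] [ 378.47 -266.49  161.75]
 top [ 369.49 -292.6   158.81] ((369.9957275390625, -290.9650573730469), (49.03240966796875, 8.138346672058105), 75.4374008178711)
blue [ 398.01 -301.59   54.03] ((403.1962890625, -299.26849365234375), (57.98649978637695, 66.10897827148438), 76.2342758178711)
dock ((398.5588684082031, -296.38031005859375), (83.13833618164062, 102.07726287841797), 75.43550109863281)
```

Request:
jog_arm:
  deltas:
    - {"linear":[0.4,-0.85,0.1],"delta_rot":[0,0,0],"claw":1}
    - {"linear":[0.4,-0.85,0.1],"delta_rot":[0,0,0],"claw":1}
    - {"linear":[0.4,-0.85,0.1],"delta_rot":[0,0,0],"claw":1}
    - {"linear":[0.4,-0.85,0.1],"delta_rot":[0,0,0],"claw":1}
    - {"linear":[0.4,-0.85,0.1],"delta_rot":[0,0,0],"claw":1}
    - {"linear":[0.4,-0.85,0.1],"delta_rot":[0,0,0],"claw":1}
    - {"linear":[0.4,-0.85,0.1],"delta_rot":[0,0,0],"claw":1}
    - {"linear":[0.4,-0.85,0.1],"delta_rot":[0,0,0],"claw":1}
    - {"linear":[0,-0.9,0],"delta_rot":[0,0,0.35],"claw":1}
    - {"linear":[0,-0.9,0],"delta_rot":[0,0,0.35],"claw":1}
    - {"linear":[0,-0.9,0],"delta_rot":[0,0,0.35],"claw":1}
    - {"linear":[0,-0.9,0],"delta_rot":[0,0,0.35],"claw":1}

```text
time_s: 2.8
tcp_pos: [430.1, 69.8, 217.0]
tool_rot: [[-0.973, 0.229, 0.001], [0.229, 0.973, 0.0], [-0.001, 0.0, -1.0]]
force: [1.0, -0.5, -0.3]
width: 0.5
finger_force: 0.0
```

Request:
jog_arm:
  deltas:
    - {"linear":[-0.12,-0.84,0],"delta_rot":[0,0,0],"claw":1}
    - {"linear":[-0.12,-0.84,0],"delta_rot":[0,0,0],"claw":1}
    - {"linear":[-0.12,-0.84,0],"delta_rot":[0,0,0],"claw":1}
    - {"linear":[-0.12,-0.84,0],"delta_rot":[0,0,0],"claw":1}
    - {"linear":[-0.12,-0.84,0],"delta_rot":[0,0,0],"claw":1}
    - {"linear":[-0.44,-0.67,0],"delta_rot":[0,0,0],"claw":1}
    - {"linear":[-0.44,-0.67,0],"delta_rot":[0,0,0],"claw":1}
    - {"linear":[-0.44,-0.67,0],"delta_rot":[0,0,0],"claw":1}
    - {"linear":[-0.44,-0.67,0],"delta_rot":[0,0,0],"claw":1}
    - {"linear":[0,0,-0.55],"delta_rot":[0,0,0],"claw":1}
    - {"linear":[0,0,-0.55],"delta_rot":[0,0,0],"claw":1}
    - {"linear":[0,0,-0.55],"delta_rot":[0,0,0],"claw":1}

```text
time_s: 4.3
tcp_pos: [312.2, -273.1, 133.7]
tool_rot: [[-0.973, 0.232, 0.001], [0.232, 0.973, -0.001], [-0.001, -0.0, -1.0]]
force: [0.2, -0.4, 0.1]
width: 0.3
finger_force: 0.0
```

Request:
jog_arm:
  deltas:
    - {"linear":[0.42,-0.1,0.02],"delta_rot":[0,0,0],"claw":1}
    - {"linear":[0.42,-0.1,0.02],"delta_rot":[0,0,0],"claw":1}
    - {"linear":[0.19,-0.05,-0.04],"delta_rot":[0,0,0],"claw":1}
    - {"linear":[0.19,-0.05,-0.04],"delta_rot":[0,0,0],"claw":1}
    - {"linear":[0.175,-0.044,-0.1],"delta_rot":[0,0,0],"claw":1}
    - {"linear":[0.175,-0.044,-0.1],"delta_rot":[0,0,0],"claw":1}
    - {"linear":[0.145,-0.036,-0.13],"delta_rot":[0,0,0],"claw":1}
    - {"linear":[0.145,-0.036,-0.13],"delta_rot":[0,0,0],"claw":1}

```text
time_s: 5.3
tcp_pos: [405.6, -295.9, 108.7]
tool_rot: [[-0.973, 0.231, -0.0], [0.231, 0.973, 0.0], [0.0, 0.0, -1.0]]
force: [-0.9, -0.1, 1.1]
width: 0.5
finger_force: 0.0
```

Run:
```python
from h import *
p=get_image("side"); cv2.imwrite("pics/s1.png",cv2.resize(p["image"][220:370,220:420],(600,450)))
print(read_state()["force"])
```

```text
[-0.93952746 -0.28376928 -0.4377616 ]
```

View pics/s1.png

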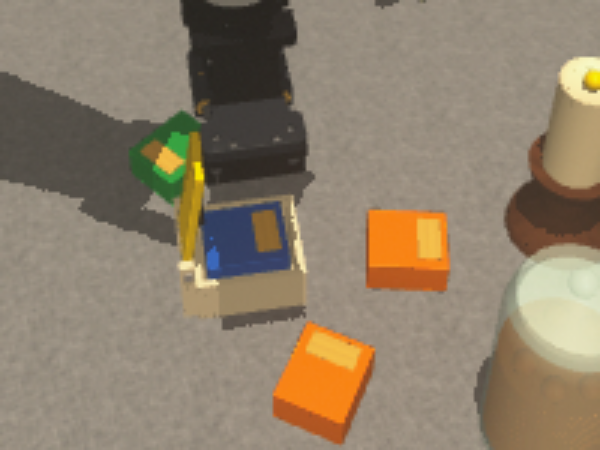

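The image shows the clamp (185,215) still upright, with the gripper's dark end (255,170) beside it. I'll compare this with the TCP's projection in both views.

Run:
```python
from h import *
s=read_state(); T=s["tcp_pos"]; print(T)
ims=[]
for n in("side","top"):
    p=get_image(n); im=p["image"].copy()
    for W,c in((T,(0,0,255)),(T+[0,0,78],(255,0,255)),(np.array([355.5,-285,56]),(0,255,0))):
        u,v=px(p,W); print(n,u,v); cv2.circle(im,(int(u),int(v)),2,c,-1)
    u,v=map(int,px(p,T)); ims.append(cv2.resize(im[v-80:v+60,u-80:u+80],(400,350)))
    for t in("dock","clamp_hinge","clamp_tab"):
        print(t,[(round(d["p"],2),w(p,d["location"])) for d in landmark_of(p,t)[:2]])
    print(p["world_to_cam"])
cv2.imwrite("pics/c3.png",np.hstack(ims))
```

```text
[ 405.74692276 -295.65145222  107.72676331]
side 301.00669540309605 282.74745762755543
side 300.0796739147783 261.08657352546913
side 281.0049136310936 299.2216880390743
dock [(0.96, array([ 401.37174602, -300.03284319,    1.40058126])), (0.4, array([ 399.45383679, -297.66446868,   18.44089893]))]
clamp_hinge [(0.63, array([ 353.10478945, -285.30489029,   60.0923891 ]))]
clamp_tab [(0.52, array([ 366.02979996, -287.93891887,  143.44924842]))]
[[ 9.17790655e-01 -3.97020789e-01  5.89971887e-03 -5.37302777e+02]
 [ 2.47057755e-01  5.82627740e-01  7.74278620e-01 -2.16138985e+02]
 [-3.10842048e-01 -7.09168111e-01  6.32817360e-01 -1.05399682e+03]
 [ 0.00000000e+00  0.00000000e+00  0.00000000e+00  1.00000000e+00]]
top 408.28399086028526 263.3100798472028
top 414.22259173169425 260.8680277001397
top 402.0385647406688 282.3046553310213
dock []
clamp_hinge [(0.21, array([ 561.92193362, -512.32451306,    3.46571484]))]
clamp_tab []
[[-1.62223005e-02 -9.99857700e-01  4.62781914e-03 -3.88519815e+01]
 [ 9.77401772e-01 -1.48819751e-02  2.10865606e-01 -5.88178694e+02]
 [-2.10766729e-01  7.94396386e-03  9.77504107e-01 -1.26908342e+03]
 [ 0.00000000e+00  0.00000000e+00  0.00000000e+00  1.00000000e+00]]
```

View pics/c3.png

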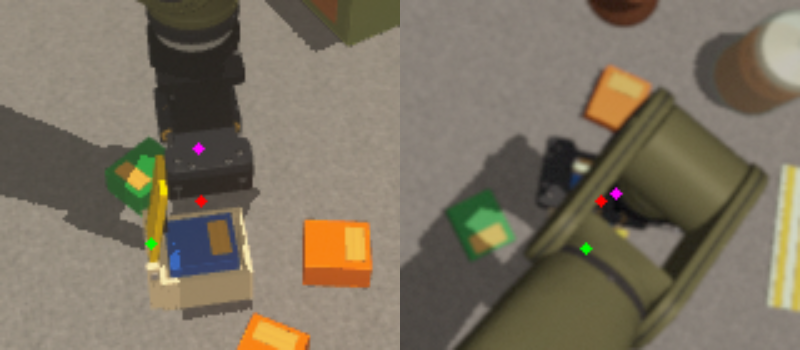

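The red dot (TCP) lands on empty space in the side view, and the clamp hasn't moved. I'll measure from depth where the gripper really is.

Run:
```python
from h import *
np.set_printoptions(precision=0,suppress=True)
s=read_state(); T=s["tcp_pos"]; R=s["tool_rot"]
P=[]
for n in("side","top"):
    p=get_image(n); c=cloud(p,np.ones((400,640),bool))
    c=c[(c[:,2]>70)&(np.hypot(c[:,0]-T[0],c[:,1]-T[1])<180)]
    for lo in range(70,300,15):
        q=(c[(c[:,2]>=lo)&(c[:,2]<lo+15)]-T)@R
        if len(q): print(n,lo,len(q),"tool x",np.percentile(q[:,0],[2,50,98]),"y",np.percentile(q[:,1],[2,50,98]))
```

```text
side 70 30 tool x [45. 50. 52.] y [-28. -21.  19.]
side 85 24 tool x [41. 48. 50.] y [-27. -23.  13.]
side 100 44 tool x [34. 45. 48.] y [-27. -19.  20.]
side 115 26 tool x [38. 44. 45.] y [-29. -24.   8.]
side 130 31 tool x [34. 42. 43.] y [-28. -17.  21.]
side 145 59 tool x [32. 37. 41.] y [-27. -12.  21.]
side 160 23 tool x [32. 35. 39.] y [-24.  -4.  18.]
side 220 105 tool x [-33.   6.  34.] y [-84. -83.  73.]
side 235 221 tool x [-34.  26.  35.] y [-88. -26.  73.]
side 250 170 tool x [-32.   4.  35.] y [-92. -90.   4.]
side 265 647 tool x [-31.   2.  32.] y [-92. -69. -28.]
side 280 120 tool x [-21.   1.  22.] y [-53. -51. -41.]
side 295 126 tool x [-21.   2.  23.] y [-53. -51. -25.]
top 145 7 tool x [31. 33. 35.] y [-22. -18. -14.]
top 160 2 tool x [31. 34. 37.] y [-18. -14. -10.]
top 220 6 tool x [30. 34. 35.] y [-12.   6.  84.]
top 235 70 tool x [17. 28. 35.] y [-52.  -3.  33.]
top 250 89 tool x [-30.  27.  35.] y [-16.  26.  93.]
top 265 367 tool x [-33.  -1.  32.] y [22. 76. 93.]
top 280 3 tool x [23. 25. 25.] y [19. 20. 20.]
```

Request:
jog_arm:
  deltas:
    - {"linear":[0,0,0.8],"delta_rot":[0,0,0],"claw":1}
    - {"linear":[0,0,0.8],"delta_rot":[0,0,0],"claw":1}
    - {"linear":[-0.6,0.15,0.4],"delta_rot":[0,0,-1],"claw":1}
    - {"linear":[-0.6,0.15,0],"delta_rot":[0,0,-1],"claw":1}
    - {"linear":[-0.4,0.1,0],"delta_rot":[0,0,-1],"claw":1}
    - {"linear":[0,0,0],"delta_rot":[0,0,-1],"claw":1}
    - {"linear":[0,0,0],"delta_rot":[0,0,-1],"claw":1}
    - {"linear":[0,0,0],"delta_rot":[0,0,-1],"claw":1}
    - {"linear":[0,0,0],"delta_rot":[0,0,-1],"claw":1}
    - {"linear":[0,0,0],"delta_rot":[0,0,-1],"claw":1}

```text
time_s: 7.1
tcp_pos: [325.2, -275.9, 209.4]
tool_rot: [[-0.214, 0.977, 0.0], [0.977, 0.214, -0.0], [-0.0, 0.0, -1.0]]
force: [-0.3, -1.1, -0.8]
width: 0.4
finger_force: 0.0
```

Run:
```python
from h import *
np.set_printoptions(precision=1,suppress=True)
s=read_state(); T=s["tcp_pos"]; R=s["tool_rot"]; print(T,s["joints"],s["width"])
p=get_image("side"); im=p["image"].copy()
c=cloud(p,np.ones((400,640),bool)); q=(c-T)@R
m=(abs(q[:,0])<45)&(abs(q[:,1])<100)&(c[:,2]>T[2]-60)
for lo in range(-180,60,15):
    a=q[m&(q[:,2]>=lo)&(q[:,2]<lo+15)]
    if len(a):print(lo,len(a),np.percentile(a[:,0],[2,50,98]),np.percentile(a[:,1],[2,50,98]))
u,v=px(p,T); cv2.circle(im,(int(u),int(v)),2,(0,0,255),-1); u,v=int(u),int(v)
cv2.imwrite("pics/s4.png",cv2.resize(im[v-80:v+70,u-90:u+110],(600,450)))
```

```text
[ 325.2 -275.9  209.4] [-0.8 -0.4  2.1 -0.   1.5 -1. ] 0.4132000270080718
-180 313 [-26.2 -22.3  15.3] [-51.2 -22.9  14.7]
-165 1373 [-35.4 -16.1  29.6] [-90.7 -29.4  86.2]
-150 368 [-36.3 -29.5  13.3] [-89.   -3.2  83.3]
-135 472 [-37.  -30.4  25.3] [-82.5   4.7  77.1]
-120 40 [-35.7 -19.8  26.5] [-83.4 -24.7  78.8]
-105 28 [-14.  -12.4 -10. ] [-12.8  -1.7   9.4]
-90 63 [-14.3 -11.7   5.8] [-11.9  -4.5   8.4]
-75 55 [-14.  -11.4   5.5] [-11.1  -4.8   7. ]
-60 42 [-13.8 -11.7   7.7] [-8.9 -3.5  5.4]
-45 15 [-13.2 -11.8   9.4] [-6.  -3.4  2.8]
45 72 [-44.3 -25.3  -4.1] [27.8 39.9 52.8]
```

View pics/s4.png

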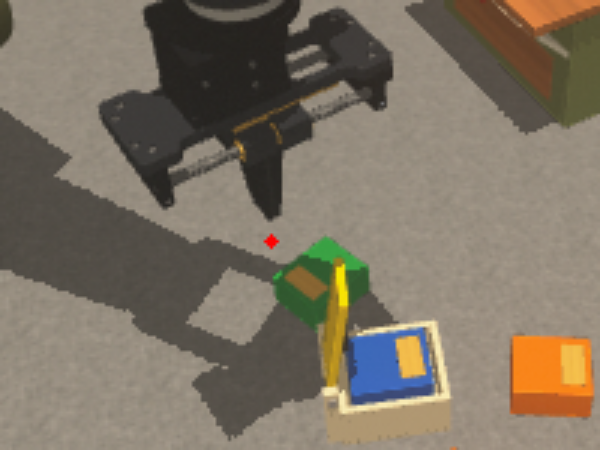

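The side view shows the real fingertip at crop (270,218), well above the red dot at (271,242). So the real tip sits about 30–35 mm behind the reported TCP along the tool, and the fingers passed over the clamp without touching it. I'll measure that offset while going back and lower.

```bash
cat > tip.py <<'E'
from h import *
np.set_printoptions(precision=1,suppress=True)
s=read_state(); T=s["tcp_pos"]; R=s["tool_rot"]
for n in("side","top"):
  p=get_image(n)
  c=cloud(p,np.ones((400,640),bool)); q=(c-T)@R
  a=q[(abs(q[:,0])<25)&(abs(q[:,1])<25)&(q[:,2]>-105)&(q[:,2]<20)&(c[:,2]>20)]
  if len(a): a=a[np.argsort(a[:,2])]; print(n,len(a),a[-8:])
E
python3 tip.py
```

```text
side 201 [[ -4.1  -6.  -41.1]
 [-11.6  -5.3 -41.1]
 [ 10.1  -5.6 -40.8]
 [-13.5   3.2 -40.4]
 [-10.9  -0.2 -40.3]
 [ -6.6  -5.1 -39.6]
 [  1.1  -5.8 -39.4]
 [-12.5   1.  -37.8]]
```

Request:
jog_arm:
  deltas:
    - {"linear":[-0.25,0,0],"delta_rot":[0,0,1],"claw":1}
    - {"linear":[0,0,0],"delta_rot":[0,0,1],"claw":1}
    - {"linear":[0,0,0],"delta_rot":[0,0,1],"claw":1}
    - {"linear":[0,0,0],"delta_rot":[0,0,1],"claw":1}
    - {"linear":[0,0,0],"delta_rot":[0,0,1],"claw":1}
    - {"linear":[0,0,-0.5],"delta_rot":[0,0,1],"claw":1}
    - {"linear":[0,0,-0.5],"delta_rot":[0,0,1],"claw":1}
    - {"linear":[0,0,-0.5],"delta_rot":[0,0,1],"claw":1}
    - {"linear":[0,0,-0.5],"delta_rot":[0,0,0],"claw":1}
    - {"linear":[0,0,-0.1],"delta_rot":[0,0,0],"claw":1}

```text
time_s: 8.5
tcp_pos: [311.8, -274.8, 102.4]
tool_rot: [[-0.973, 0.23, -0.002], [0.23, 0.973, 0.003], [0.003, 0.002, -1.0]]
force: [0.1, -0.8, 1.1]
width: 0.7
finger_force: 0.0
```

Request:
jog_arm:
  deltas:
    - {"linear":[0.42,-0.1,-0.04],"delta_rot":[0,0,0],"claw":1}
    - {"linear":[0.42,-0.1,-0.04],"delta_rot":[0,0,0],"claw":1}
    - {"linear":[0.19,-0.05,-0.04],"delta_rot":[0,0,0],"claw":1}
    - {"linear":[0.19,-0.05,-0.04],"delta_rot":[0,0,0],"claw":1}
    - {"linear":[0.175,-0.044,-0.1],"delta_rot":[0,0,0],"claw":1}

```text
time_s: 9.12
tcp_pos: [383.2, -293.5, 91.7]
tool_rot: [[-0.973, 0.231, 0.001], [0.231, 0.973, -0.001], [-0.001, -0.001, -1.0]]
force: [-0.8, 0.6, 1.2]
width: 0.4
finger_force: 0.8
```

```bash
cat > cl.py <<'E'
from h import *
np.set_printoptions(precision=1,suppress=True)
print(read_state()["force"])
p=get_image("side");hsv=cv2.cvtColor(p["image"],cv2.COLOR_BGR2HSV)
yel=(hsv[...,0]>20)&(hsv[...,0]<35)&(hsv[...,1]>150)
c=cloud(p,yel)-[355.5,-285,56]; q=np.c_[c@[.97,-.242,0],c@[.242,.97,0],c[:,2]]
q=q[(abs(q[:,1])<40)&(abs(q[:,0])<130)&(q[:,2]>-15)]
t=q[np.argsort(-np.hypot(q[:,0],q[:,2]))][:10].mean(0); print("n",len(q),"tip",t,"theta",np.arctan2(t[0],t[2]))
E
python3 cl.py
```

```text
[-0.8  0.6  1.2]
n 223 tip [ 41.1 -24.3  69. ] theta 0.5367987124127356
```

Request:
jog_arm:
  deltas:
    - {"linear":[0.16,-0.04,-0.1],"delta_rot":[0,0,0],"claw":1}
    - {"linear":[0.145,-0.036,-0.13],"delta_rot":[0,0,0],"claw":1}
    - {"linear":[0.145,-0.036,-0.13],"delta_rot":[0,0,0],"claw":1}
    - {"linear":[0.107,-0.027,-0.17],"delta_rot":[0,0,0],"claw":1}
    - {"linear":[0.107,-0.027,-0.17],"delta_rot":[0,0,0],"claw":1}
    - {"linear":[0.07,-0.017,-0.19],"delta_rot":[0,0,0],"claw":1}
    - {"linear":[0.04,-0.01,-0.19],"delta_rot":[0,0,0],"claw":1}

```text
time_s: 10.05
tcp_pos: [421.6, -302.8, 36.6]
tool_rot: [[-0.973, 0.231, 0.0], [0.231, 0.973, -0.0], [-0.0, 0.0, -1.0]]
force: [0.2, -0.6, 2.5]
width: 0.9
finger_force: 0.7
```

```bash
python3 cl.py
```

```text
[ 0.2 -0.6  2.5]
n 291 tip [ 61.2 -25.3  11. ] theta 1.3931499979327
```

Now the final press, in slow steps.

Request:
jog_arm:
  deltas:
    - {"linear":[0.02,0,-0.1],"delta_rot":[0,0,0],"claw":1}
    - {"linear":[0.02,0,-0.1],"delta_rot":[0,0,0],"claw":1}
    - {"linear":[0,0,-0.06],"delta_rot":[0,0,0],"claw":1}

```text
time_s: 10.48
tcp_pos: [422.8, -302.6, 24.0]
tool_rot: [[-0.973, 0.231, -0.001], [0.231, 0.973, 0.0], [0.001, 0.0, -1.0]]
force: [-1.5, 0.3, 3.2]
width: 0.7
finger_force: 1.5
```

```bash
python3 cl.py
```

```text
[-1.5  0.3  3.2]
n 276 tip [39.9  2.5  6. ] theta 1.4209474668062991
```

Request:
jog_arm:
  deltas:
    - {"linear":[0,0,-0.04],"delta_rot":[0,0,0],"claw":1}
    - {"linear":[0,0,0],"delta_rot":[0,0,0],"claw":1}

```text
time_s: 10.78
tcp_pos: [423.4, -302.8, 22.4]
tool_rot: [[-0.973, 0.231, 0.0], [0.231, 0.973, -0.0], [-0.0, -0.0, -1.0]]
force: [-1.4, 1.5, 1.8]
width: 0.2
finger_force: 1.0
```

Request:
jog_arm:
  deltas:
    - {"linear":[0,0,-0.03],"delta_rot":[0,0,0],"claw":1}
    - {"linear":[0,0,0],"delta_rot":[0,0,0],"claw":1}

```text
time_s: 11.02
tcp_pos: [423.4, -302.8, 22.2]
tool_rot: [[-0.973, 0.231, -0.0], [0.231, 0.973, 0.0], [0.0, 0.0, -1.0]]
force: [-4.3, 1.8, 9.5]
width: 0.3
finger_force: 5.0
```

Request:
jog_arm:
  deltas:
    - {"linear":[0,0,-0.03],"delta_rot":[0,0,0],"claw":1}
    - {"linear":[0,0,0],"delta_rot":[0,0,0],"claw":1}

```text
time_s: 11.28
tcp_pos: [423.4, -302.8, 22.0]
tool_rot: [[-0.973, 0.231, -0.001], [0.231, 0.973, 0.0], [0.001, 0.0, -1.0]]
force: [-7.9, 5.4, 17.4]
width: 0.4
finger_force: 8.8
```

Request:
jog_arm:
  deltas:
    - {"linear":[0,0,-0.03],"delta_rot":[0,0,0],"claw":1}
    - {"linear":[0,0,0],"delta_rot":[0,0,0],"claw":1}

```text
time_s: 11.52
tcp_pos: [423.5, -302.9, 21.9]
tool_rot: [[-0.973, 0.231, -0.001], [0.231, 0.973, 0.001], [0.001, 0.0, -1.0]]
force: [-11.5, 7.8, 25.7]
width: 0.5
finger_force: 12.7
```

Request:
jog_arm:
  deltas:
    - {"linear":[0,0,0.4],"delta_rot":[0,0,0],"claw":1}
    - {"linear":[0,0,1],"delta_rot":[0,0,0],"claw":1}
    - {"linear":[0,0,1],"delta_rot":[0,0,0],"claw":1}
    - {"linear":[0,0,1],"delta_rot":[0,0,0],"claw":1}
    - {"linear":[0.178,0.875,0.2],"delta_rot":[0,0,0.65],"claw":1}
    - {"linear":[0.178,0.875,0],"delta_rot":[0,0,0.65],"claw":1}
    - {"linear":[0.178,0.875,0],"delta_rot":[0,0,0.65],"claw":1}
    - {"linear":[0.178,0.875,0],"delta_rot":[0,0,0.65],"claw":1}
    - {"linear":[0.178,0.875,0],"delta_rot":[0,0,0],"claw":1}
    - {"linear":[0.178,0.875,0],"delta_rot":[0,0,0],"claw":1}
    - {"linear":[0.178,0.875,0],"delta_rot":[0,0,0],"claw":1}
    - {"linear":[0.178,0.875,0],"delta_rot":[0,0,0],"claw":1}

```text
time_s: 13.02
tcp_pos: [494.8, 49.0, 197.6]
tool_rot: [[-0.992, -0.13, 0.001], [-0.13, 0.992, 0.0], [-0.001, 0.0, -1.0]]
force: [1.0, -0.4, -0.2]
width: 0.4
finger_force: 0.0
```

```bash
python3 - <<'E'
from h import *
np.set_printoptions(precision=1,suppress=True)
p=get_image("side"); a=cv2.resize(p["image"][240:350,230:370],(560,440)); cv2.imwrite("pics/s5.png",a)
for t in("dock","clamp_tab","cartridge"): print(t,[(round(d["p"],2),w(p,d["location"])) for d in landmark_of(p,t)[:3]])
E
python3 cl.py
```

```text
dock [(0.62, array([ 400.7, -298.6,    1.2]))]
clamp_tab [(0.82, array([ 440. , -309.4,   62.1]))]
cartridge [(0.94, array([ 422.3, -425.1,    1.5])), (0.85, array([ 387.7, -171.5,   -1.2])), (0.69, array([ 533.5, -339.8,   -1.3]))]
[-0.5 -0.6 -0.4]
n 734 tip [104.4  -2.7   3.5] theta 1.5368118358533926
```

View pics/s5.png

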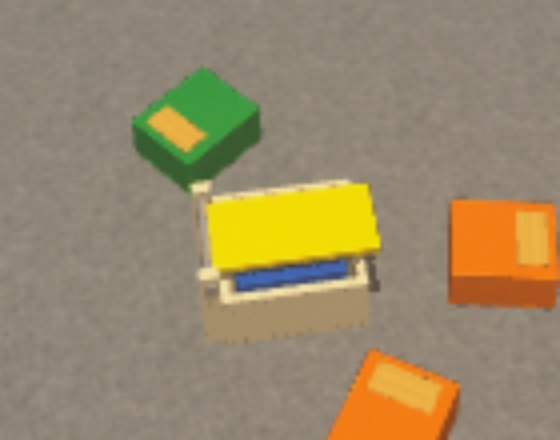

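The clamp lies level over the cartridge at (290,225), and its face is about 60 mm above the table, so it's shut. Next I'll tilt the tool and go down in front of the lip.

Request:
jog_arm:
  deltas:
    - {"linear":[0,0,-0.48],"delta_rot":[0.122,-0.929,0],"claw":1}
    - {"linear":[0,0,-0.48],"delta_rot":[0.122,-0.929,0],"claw":1}
    - {"linear":[0,0,-0.48],"delta_rot":[0.122,-0.929,0],"claw":1}
    - {"linear":[0,0,-0.48],"delta_rot":[0.122,-0.929,0],"claw":1}
    - {"linear":[0,0,-0.48],"delta_rot":[0.122,-0.929,0],"claw":1}
    - {"linear":[0,0,-0.48],"delta_rot":[0.122,-0.929,0],"claw":1}
    - {"linear":[0,0,0],"delta_rot":[0,0,0],"claw":1}

```text
time_s: 14.15
tcp_pos: [488.2, 46.8, 45.0]
tool_rot: [[-0.711, -0.127, 0.692], [-0.088, 0.992, 0.092], [-0.698, 0.004, -0.716]]
force: [0.2, 0.3, -0.6]
width: 0.7
finger_force: 0.0
```

```bash
python3 - <<'E'
from h import *
s=read_state(); T=s["tcp_pos"];R=s["tool_rot"]; print(s["joints"])
p=get_image("side"); im=p["image"].copy()
L=np.array([631.3,65.5,150]);u=np.array([.991,.131,0])
for W,c in((T-38*R[:,2],(0,0,255)),(T-38*R[:,2]-11*R[:,0],(0,255,255)),(L,(0,255,0)),(L+9.9*u-[0,0,29.7],(255,0,0))):
    a=px(p,W); print(a); cv2.circle(im,(int(a[0]),int(a[1])),1,c,-1)
cv2.imwrite("pics/s6.png",cv2.resize(im[110:250,230:400],(680,560)))
E
python3 tip.py
```

```text
[-0.14370753 -0.68325416  2.68128841  0.46961821  0.43244195 -2.19617068]
(np.float64(279.19565538558123), np.float64(204.1664100458102))
(np.float64(281.30964621063026), np.float64(201.49232810439142))
(np.float64(325.83263112147733), np.float64(168.11045661991412))
(np.float64(328.283960770748), np.float64(174.73506051591562))
side 19 [[ -4.   -5.6 -42.3]
 [  3.   -6.7 -41.5]
 [  1.   -3.9 -41.4]
 [-10.3  -2.3 -41.1]
 [  8.2  -4.2 -39.8]
 [ -5.5  -5.9 -39.3]
 [ -0.5  -4.1 -38.3]
 [ 11.6  -3.2 -36.2]]
top 75 [[-18.4  -1.8 -48.1]
 [-15.2   4.3 -47.2]
 [-18.    6.8 -45.5]
 [-17.3   4.  -45.3]
 [-20.7   6.3 -44.4]
 [-18.6  -2.  -43.6]
 [-18.8   0.8 -43.2]
 [-17.9   3.7 -41.4]]
```

View pics/s6.png

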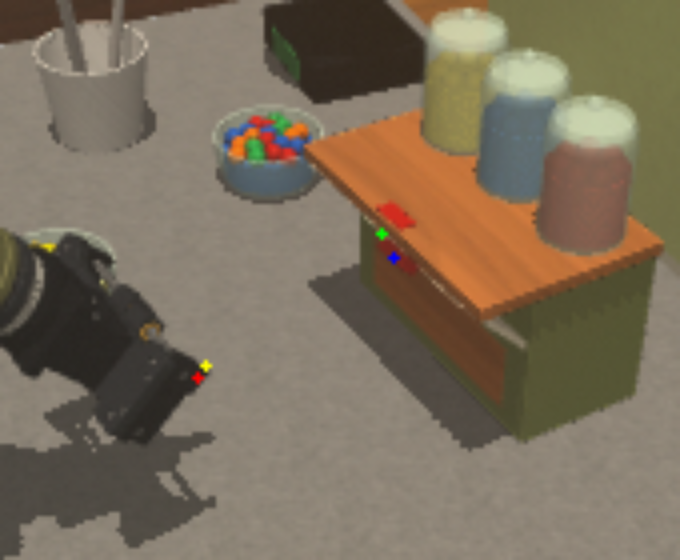

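The tilted gripper (red dot at (198,378)) matches the 38 mm tip offset. The red pad shows under the lip at (400,260), next to my estimate at (393,258). Next I'll move to below the switch.

Request:
jog_arm:
  deltas:
    - {"linear":[0.75,0.09,0.04],"delta_rot":[0,0,0],"claw":1}
    - {"linear":[0.75,0.09,0.04],"delta_rot":[0,0,0],"claw":1}
    - {"linear":[0.75,0.09,0.04],"delta_rot":[0,0,0],"claw":1}
    - {"linear":[0.5,0.07,0],"delta_rot":[0,0,0],"claw":1}
    - {"linear":[0,0,0],"delta_rot":[0,0,0],"claw":1}

```text
time_s: 14.92
tcp_pos: [631.2, 56.8, 78.9]
tool_rot: [[-0.71, -0.142, 0.69], [-0.094, 0.99, 0.107], [-0.698, 0.011, -0.716]]
force: [0.3, -0.2, -0.3]
width: 0.2
finger_force: 0.0
```

```bash
cat > k.py <<'E'
from h import *
np.set_printoptions(precision=2,suppress=True)
s=read_state();T=s["tcp_pos"];R=s["tool_rot"];print(T,s["joints"],s["force"])
L=np.array([631.3,65.,150]);u=np.array([.991,.131,0]);z=np.array([0,0,1.]);sv=(u-z)*.7071;nv=(u+z)*.7071;yv=np.cross(z,u)
t=T-38*R[:,2]-L; print("tip s,n,y",t@sv,t@nv,t@yv,"tool in s,n,y",R.T@sv,R.T@nv)
E
python3 k.py
```

```text
[631.21  56.83  78.93] [-0.08 -0.24  2.34  0.54  0.32 -2.24] [ 0.25 -0.18 -0.29]
tip s,n,y 11.452548070535006 -50.589247156390016 -8.676734347602771 tool in s,n,y [-0.01 -0.02  1.  ] [-1.    0.   -0.01]
```

Joint 5 is at its limit here. The final pose is further out at the same height, so it should be easier to reach. I'll shift outward and to +y.

Request:
jog_arm:
  deltas:
    - {"linear":[0.14,0.06,0],"delta_rot":[0,0,0],"claw":1}
    - {"linear":[0.14,0.06,0],"delta_rot":[0,0,0],"claw":1}
    - {"linear":[0.14,0.06,0],"delta_rot":[0,0,0],"claw":1}
    - {"linear":[0,0,0],"delta_rot":[0,0,0],"claw":1}

```text
time_s: 15.42
tcp_pos: [645.8, 64.4, 77.5]
tool_rot: [[-0.718, -0.145, 0.681], [-0.094, 0.989, 0.111], [-0.69, 0.016, -0.724]]
force: [-0.6, -0.4, -0.1]
width: 0.2
finger_force: 0.0
```

```bash
python3 k.py
```

```text
[645.84  64.37  77.53] [-0.06 -0.19  2.3   0.51  0.32 -2.2 ] [-0.56 -0.42 -0.1 ]
tip s,n,y 23.402994054757315 -40.19016238798397 -3.320484202345533 tool in s,n,y [-0.02 -0.02  1.  ] [-1.    0.   -0.02]
```

Request:
jog_arm:
  deltas:
    - {"linear":[0.105,0.044,0.035],"delta_rot":[0,0,0],"claw":1}
    - {"linear":[0.105,0.044,0.035],"delta_rot":[0,0,0],"claw":1}
    - {"linear":[0,0,0],"delta_rot":[0,0,0],"claw":1}

```text
time_s: 15.8
tcp_pos: [656.4, 68.7, 81.2]
tool_rot: [[-0.718, -0.145, 0.681], [-0.094, 0.989, 0.111], [-0.69, 0.016, -0.724]]
force: [-0.1, 0.6, -0.2]
width: 0.2
finger_force: 0.0
```

```bash
python3 k.py
python3 - <<'E'
from h import *
p=get_image("side"); cv2.imwrite("pics/s7.png",cv2.resize(p["image"][110:230,250:400],(750,600)))
E
```

```text
[656.44  68.67  81.21] [-0.05 -0.17  2.28  0.48  0.32 -2.16] [-0.08  0.62 -0.21]
tip s,n,y 28.621693958215964 -29.756243982509677 -0.4554735544958957 tool in s,n,y [-0.02 -0.02  1.  ] [-1.    0.   -0.02]
```

View pics/s7.png

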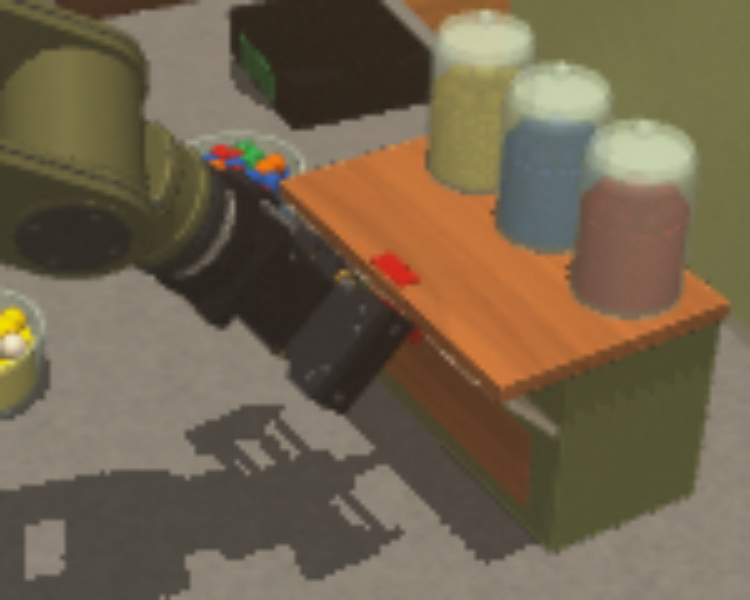

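The gripper is under the lip, with the red pad just visible at (415,335) by the finger, and the body clears the board edge. Now I'll push along n.

Request:
jog_arm:
  deltas:
    - {"linear":[0.056,0.007,0.056],"delta_rot":[0,0,0],"claw":1}
    - {"linear":[0.04,0.005,0.04],"delta_rot":[0,0,0],"claw":1}
    - {"linear":[0,0,0],"delta_rot":[0,0,0],"claw":1}

```text
time_s: 16.23
tcp_pos: [660.2, 69.1, 84.9]
tool_rot: [[-0.719, -0.145, 0.68], [-0.094, 0.989, 0.111], [-0.688, 0.016, -0.725]]
force: [-2.7, -1.2, -0.4]
width: 0.7
finger_force: 1.1
```

Request:
jog_arm:
  deltas:
    - {"linear":[0.03,0.004,0.03],"delta_rot":[0,0,0],"claw":1}
    - {"linear":[0,0,0],"delta_rot":[0,0,0],"claw":1}

```text
time_s: 16.48
tcp_pos: [661.8, 69.3, 86.5]
tool_rot: [[-0.719, -0.145, 0.68], [-0.094, 0.989, 0.111], [-0.689, 0.016, -0.725]]
force: [-2.0, -0.6, -2.2]
width: 0.5
finger_force: 1.6
```

Request:
jog_arm:
  deltas:
    - {"linear":[0.03,0.004,0.03],"delta_rot":[0,0,0],"claw":1}
    - {"linear":[0,0,0],"delta_rot":[0,0,0],"claw":1}

```text
time_s: 16.73
tcp_pos: [663.7, 69.6, 88.4]
tool_rot: [[-0.719, -0.145, 0.68], [-0.094, 0.989, 0.111], [-0.689, 0.016, -0.724]]
force: [-1.4, -0.6, -2.1]
width: 0.3
finger_force: 1.4
```

Request:
jog_arm:
  deltas:
    - {"linear":[0.03,0.004,0.03],"delta_rot":[0,0,0],"claw":1}
    - {"linear":[0,0,0],"delta_rot":[0,0,0],"claw":1}

```text
time_s: 16.98
tcp_pos: [665.1, 69.8, 89.8]
tool_rot: [[-0.719, -0.145, 0.68], [-0.094, 0.989, 0.111], [-0.689, 0.016, -0.725]]
force: [-1.9, -1.2, -2.3]
width: 0.6
finger_force: 1.7
```

Request:
jog_arm:
  deltas:
    - {"linear":[0.025,0.003,0.025],"delta_rot":[0,0,0],"claw":1}
    - {"linear":[0,0,0],"delta_rot":[0,0,0],"claw":1}

```text
time_s: 17.23
tcp_pos: [665.1, 69.9, 89.7]
tool_rot: [[-0.721, -0.145, 0.678], [-0.094, 0.989, 0.111], [-0.687, 0.016, -0.726]]
force: [-7.5, -2.5, -1.3]
width: 0.8
finger_force: 3.3
```

```bash
python3 k.py
```

```text
[665.12  69.87  89.68] [-0.05 -0.16  2.25  0.45  0.34 -2.12] [-7.49 -2.52 -1.25]
tip s,n,y 28.829653510527873 -17.428025637133448 -0.42790560666524713 tool in s,n,y [-0.03 -0.02  1.  ] [-1.    0.   -0.03]
```

Request:
jog_arm:
  deltas:
    - {"linear":[0.025,0.003,0.025],"delta_rot":[0,0,0],"claw":1}
    - {"linear":[0,0,0],"delta_rot":[0,0,0],"claw":1}

```text
time_s: 17.48
tcp_pos: [665.2, 70.1, 89.5]
tool_rot: [[-0.722, -0.145, 0.676], [-0.094, 0.989, 0.112], [-0.685, 0.017, -0.728]]
force: [-10.8, -2.9, -1.2]
width: 0.4
finger_force: 4.7
```

```bash
python3 k.py;  python3 - <<'E'
from h import *
s=read_state();R=s["tool_rot"];F=R.T@s["force"];M=R.T@s["moment"];print("tool F",F,"M",M*1000, s["finger_force"])
E
```

```text
[665.18  70.07  89.48] [-0.05 -0.16  2.25  0.44  0.34 -2.12] [-10.79  -2.91  -1.21]
tip s,n,y 29.041961818397162 -17.404901099911722 -0.2660240562565543 tool in s,n,y [-0.03 -0.02  1.  ] [-1.    0.   -0.03]
tool F [ 8.89653776 -1.32765915 -6.73548026] M [ 395.79115979 1979.11652953   47.61299796] 4.651059340685606
```

Request:
jog_arm:
  deltas:
    - {"linear":[0.01,0.002,0.06],"delta_rot":[0,0,0],"claw":1}
    - {"linear":[0,0,0],"delta_rot":[0,0,0],"claw":1}

```text
time_s: 17.73
tcp_pos: [664.5, 70.4, 90.2]
tool_rot: [[-0.725, -0.146, 0.673], [-0.095, 0.989, 0.112], [-0.682, 0.018, -0.731]]
force: [-7.1, -3.3, -12.1]
width: 0.3
finger_force: 6.3
```

```bash
python3 k.py
```

```text
[664.45  70.37  90.22] [-0.05 -0.16  2.25  0.43  0.35 -2.11] [ -7.13  -3.27 -12.14]
tip s,n,y 28.037777208268107 -17.228975975972276 0.10179658532034319 tool in s,n,y [-0.03 -0.02  1.  ] [-1.    0.   -0.03]
```

The finger has reached a hard stop at 13.6 N along n after about 8 mm of travel, so the switch is in. Now I'll back off.

Request:
jog_arm:
  deltas:
    - {"linear":[-0.1,-0.01,-0.1],"delta_rot":[0,0,0],"claw":1}
    - {"linear":[-0.15,-0.02,-0.12],"delta_rot":[0,0,0],"claw":1}
    - {"linear":[-0.4,-0.05,0],"delta_rot":[0,0,0],"claw":1}
    - {"linear":[-0.8,-0.1,0.2],"delta_rot":[0,0,0],"claw":1}
    - {"linear":[-0.8,-0.1,0.4],"delta_rot":[0,0,0],"claw":1}
    - {"linear":[-0.8,-0.1,0.6],"delta_rot":[0,0,0],"claw":1}
    - {"linear":[0,-0.8,0.8],"delta_rot":[0,0,0],"claw":1}
    - {"linear":[0,-0.8,0.8],"delta_rot":[0,0,0],"claw":1}
    - {"linear":[0,0,0],"delta_rot":[0,0,0],"claw":1}

```text
time_s: 18.85
tcp_pos: [518.7, -33.3, 234.2]
tool_rot: [[-0.709, -0.138, 0.692], [-0.093, 0.99, 0.103], [-0.699, 0.008, -0.715]]
force: [-0.5, -0.7, -0.4]
width: 0.5
finger_force: 0.0
```

```bash
cat > f.py <<'E'
from h import *
np.set_printoptions(precision=1,suppress=True)
p=get_image("side"); cv2.imwrite("pics/s8.png",cv2.resize(p["image"][110:390,210:450],(480,560)))
cv2.imwrite("pics/s8.png",np.hstack([cv2.resize(p["image"][145:225,290:360],(420,480)),cv2.resize(p["image"][120:390,200:410],(373,480))]))
hsv=cv2.cvtColor(p["image"],cv2.COLOR_BGR2HSV)
red=((hsv[...,0]<5)|(hsv[...,0]>174))&(hsv[...,1]>150)
c=cloud(p,red); c=c[(abs(c[:,1]-65)<80)&(c[:,0]>560)&(c[:,0]<720)&(c[:,2]<150)&(c[:,2]>90)]
L=np.array([631.3,65.,150]);u=np.array([.991,.131,0]);z=np.array([0,0,1.])
print(len(c)); q=(c-L)@np.c_[(u-z)*.7071,(u+z)*.7071]; print(q.min(0) if len(q) else 0,np.median(q,0))
for t in("clamp_tab","sweet_bowl","mixed_bowl","tall_jar","candle"): print(t,[(round(d["p"],2),w(p,d["location"])) for d in landmark_of(p,t)[:1]])
E
python3 f.py; python3 cl.py
```

```text
5
[16.7 -4.7] [17.8 -4.6]
clamp_tab [(0.59, array([ 439.4, -308. ,   60.3]))]
sweet_bowl [(0.59, array([397.7, 272.9,   1. ]))]
mixed_bowl [(0.66, array([653.5, 403.1,  -2.4]))]
tall_jar [(0.59, array([ 560.8, -518.7,    3.2]))]
candle [(0.71, array([ 676.9, -363.4,   -2.2]))]
[ 0.7 -0.4 -0.2]
n 732 tip [104.3  -5.7   3.2] theta 1.5403012764798645
```

View pics/s8.png

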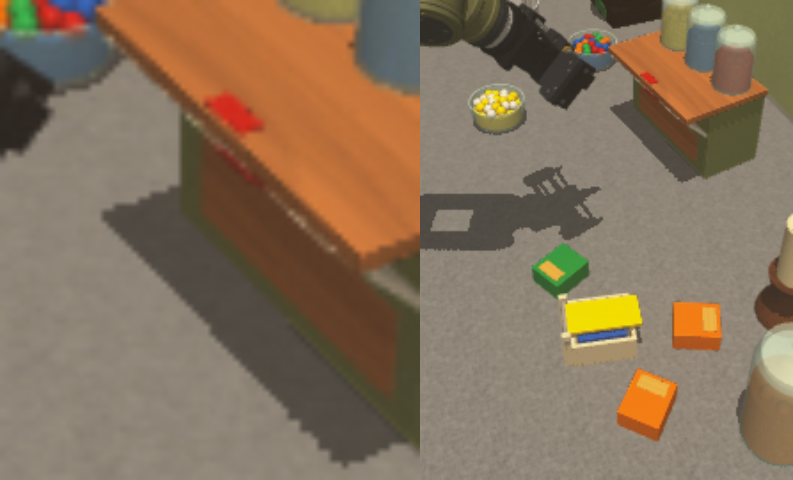

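The red pad at (240,160) now sits nearly flush, about 5 mm proud of the diffuser. The clamp is level, and the bowls, jar and candle are where they were. I'm handing the job in.

```bash
python3 -c "
from plant import *
print(finish_job())"
```

```text
the job is handed in; nothing more can be done
None
```

The clamp was pressed fully shut over the blue cartridge first, then the red switch was pushed in to its stop and stayed in; the bowls, jar and candle weren't disturbed, and the job was handed in at about 19 s (no verdict was shown).

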